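Gauge the bore of the brass sensor housing

TASK

Measure the inside of the brass housing with the bore gauge: take the gauge by its red handle, stand it upright inside the brass housing with its foot on the floor of the bore, then push the red handle fully down so that the plungers spring out to the wall and lock. Lift the gauge straight out with the plungers still locked at that size and stand it upright in the middle of the green mat.

Things in the scene. Friction and masses are not known exactly. Their poses are not given: they have to be found in the camera images.
- gauge_knob (a point): Centre of the gauge's red round handle (28 mm across, 40 tall, two black rings). The loose gauge (0.2 kg) stands on its foot, 128 mm tall, this point 108 mm above the foot (98.5 with handle down). Below: grey stem 27 mm, then from 40 mm height a dark head 42 mm across with two brass plungers. z up, y along the plungers. Gripped at any yaw.
- lock (a joint): How far the red handle is pushed down, in m: 0 up (start, plungers held in), 0.0095 at its firm stop. With the foot standing on something it needs 8 to 10 N. After 3.5 mm the plungers spring out; from 8 mm a catch holds them and friction keeps the handle down. Do not push it outside the bore: they then go out too far to fit.
- plunger_a_tip (a point): Outermost point of one brass plunger of the gauge, 22 mm above the underside of its foot. The two plunger tips lie 44 mm apart while held in and 72 mm apart when fully out in the open; locked in the brass bore, 55 to 63 mm (the catch has steps of 1.7 mm).
- plunger_b_tip (a point): Outermost point of the other brass plunger, opposite the first.
- brass_bore (a point): Centre of the mouth of the brass housing, a fixed upright brass tube on a round steel plate of 92 mm. Bore 60 mm, wall 7 mm; the mouth is 51 mm above the bench and the bore's flat floor 45 mm below the mouth. z up. Two others of the same height stand nearby: grey aluminium with a 50 mm bore and black plastic with a 68 mm bore; the three swap places.
- mat_top (a point): Centre of the upper face of the flat green mat fixed on the bench, 120 mm square, 4 mm thick; its upper face is 4 mm above the bench. z up.
Not all that is in view belongs to the job. Leave any brown or orange look-alike of the part that bears brass_bore alone. Several things look just like the part that bears gauge_knob: the one meant starts farthest to the robot's right.

How it is judged (in metres and radians):
On the way:
1. the gauge stands upright in the brass housing, its handle fully down and its plungers out against the bore (horizontal distance between gauge_knob and brass_bore below 0.014 m and z of gauge_knob in the frame of brass_bore below 0.062 m and angle between gauge_knob's own z axis and vertical below 0.18 rad and value of joint lock above 0.008 m and distance between plunger_a_tip and plunger_b_tip between 0.053 and 0.064 m), for 0.1 s.
At the end, for the whole second after the job is handed in: The gauge stands upright (within about 8 degrees) on the green mat, its axis within 45 mm of the mat's centre, its handle still down (more than 8 mm) and its plunger tips still locked 53 to 64 mm apart, the size taken in the brass bore (horizontal distance between gauge_knob and mat_top below 0.045 m and angle between gauge_knob's own z axis and vertical below 0.15 rad and z of gauge_knob in the frame of mat_top between 0.09 and 0.106 m and value of joint lock above 0.008 m and distance between plunger_a_tip and plunger_b_tip between 0.053 and 0.064 m); the robot touches nothing.
It also fails if it takes over 45 s, if anything falls off the work surface, if the arm or the gripper's body presses on something with over 40 N, if the wrist force passes 120 N, or if a joint passes its speed limit or range.

ROBOT

A 7-joint arm with a two-finger parallel gripper is mounted at the origin on the work surface. World frame = base frame: x ahead of the robot, y to its left, z up, the work surface at z = 0. Lengths are in m, angles in degrees, forces in N, time in s.
With the tool pointing down it reaches from about 0.425 to 0.875 m from the base axis. Payload 4.7 kg.
Tool frame: the origin (TCP) lies between the finger pads; the fingertips stand 8 mm ahead of it and the grasp point (between the pads) lies 11 mm behind it; z points along the fingers, y is the line along which they close (so a half turn about z gives the same grasp; the last joint's range is limited). The gripper opens to 87 mm and grips with 3 to 60 N. Pads are 19 mm wide; open, the fingers measure 117 mm over their backs; the gripper's body (75 mm by 190 mm) begins 51 mm behind the grasp point.
Start: joints at [-66.285, 18.392, -4.016, 83.108, 1.295, 78.541, -3.26], TCP at [0.253, 0.599, 0.231] pointing down, gripper open.
Joint ranges: [-163.93, 163.93], [-17.29, 119.83], [-79.2, 71.16], [3.27, 140.29], [-89.18, 269.18], [5.43, 117.66], [-154.24, 154.24]. Speed limits (degrees/s): [147.25, 147.25, 180, 180, 180, 180, 180].

INTERFACE

Orientations are given as [roll, pitch, yaw] about the fixed x, y, z axes, in that order (R = Rz(yaw) Ry(pitch) Rx(roll)).
In Python, from cell import env, viewer gives the robot as it stands. The module is installed in compiled form; this text tells all that it offers.
- The arm moves only by the tool arm_command, never from a script. Its argument "series" is a list of rows, each a list of 2 entries, a list of its own where there are three numbers: the shift along the tool's x, y, z in mm, then the turn about the tool's z in rad. A call has exactly 5 rows; each row is the pose to reach, as a shift and turn from the pose commanded when the call began, along the tool's axes at that moment; what a row does not reach only later rows make up. A row lasts 1/10 s, in which the tool goes at most 50 mm and 8.59 degrees, less where a joint would pass 70% of its speed; a pose out of reach is approached as far as the arm can. A call with a gripper value outside its range is refused whole. "grip" is the gripper command: -1 is fully open, 1 is shut, values between are in proportion, set as the call begins (left out, the last holds). The fingers move at their own pace and stop on an object; "grip_force" is the grip in N (left out, the last holds). Time passes only in rows, so rows that repeat a pose let the fingers close, or fill a call up. It gives the time, the measured TCP pose, the force, the opening and the grip force at its end, in the units of the state.
- env.get_obs(): the state, without advancing time (a new reading comes with each control period).
- viewer.read_camera(name): name is "side" or "top" or "wrist"; returns (picture, depth): 384x512x3 uint8, blue, green, red; 384x512 float32, m along the optical axis (not along the pixel's ray), 0 where there is no reading.
- viewer.calibration(name): a dict with "K" (3x3 intrinsics, pixels), "T" (4x4, takes a point from camera to world coordinates); the wrist camera has in their place "hand_eye" (4x4, takes a point from camera to tool coordinates, whose origin is the TCP and whose axes are the flange's). Camera axes: x right, y up, looking along -z (the intrinsics and any distortion apply to the point x, -y, -z); pixel columns grow to the right and rows downward; lengths in m; the calibration is good to about 2 mm. A picture is of the moment at which its call begins: read the wrist's pose just before it. calibration takes no time and is no camera call.
- env.sign_off(): hands the job in; it is judged then, once.
The state is a dict: "time_s": time; "qpos": joint angles; "joint_velocities": joint speeds; "effort": joint torques, N m; "tool_pos": TCP position; "tool_rot": TCP orientation; "force": force on the tool from outside, world axes, zero at the start; "wrist_torque": the same for the moment, N m; "grip_width": finger opening in m; "grasp_force": force on a finger pad.
Only numpy, scipy, OpenCV 4.12 (cv2) and the standard library are available. Lean on these libraries where they do the work, as an engineer would, in place of code of your own. Each camera call takes 0.05 s, during which the arm holds its last target. There are 200 camera calls.

## Working session

There is one attempt and no reset: what is moved stays moved. The work goes in short steps, Python scripts to look and compute and a tool call to move; the robot and the scene stay as the last step left them, time stands still between calls to the robot, and variables do not carry over. Pictures are saved under pics/ and viewed, at most 10 in all, crops included, and the job is handed in when it is done.

Besides the shell and the picture viewer there is one more tool, called as name(argument=value, ...), one argument or row to a line, values as JSON. arm_command: Moves the arm, as the interface text tells. Its arguments: {"type":"object","properties":{"series":{"type":"array"},"grip":{"type":"number"},"grip_force":{"type":"number"}},"required":["series"]}

```bash
mkdir -p pics; cat > h.py <<'E'
import numpy as np, cv2
from cell import env, viewer
def save(n,im): cv2.imwrite('pics/'+n+'.png',im)
def cloud(name,d,T=None):
    c=viewer.calibration(name);K=c['K'];T=c['T'] if T is None else T
    v,u=np.mgrid[0:d.shape[0],0:d.shape[1]]
    p=np.stack([(u-K[0][2])/K[0][0]*d,-(v-K[1][2])/K[1][1]*d,-d],-1)
    return p@np.array(T)[:3,:3].T+np.array(T)[:3,3]
E
python3 - <<'E'
from h import *
o=env.get_obs();print(o)
for n in('top','side'):
    im,d=viewer.read_camera(n);save(n+'0',im);np.save(n+'d.npy',d)
    c=viewer.calibration(n);print({k:np.round(v,3).tolist() if not isinstance(v,str) else v for k,v in c.items()})
print({k:np.round(v,4).tolist() for k,v in viewer.calibration('wrist').items()})
E
```

```text
{'time_s': 0.0, 'qpos': array([-66.28617152,  18.43786036,  -4.01624292,  83.17594305,
         1.29690835,  78.53981321,  -3.26086659]), 'joint_velocities': array([-0.07703887, -0.04745475,  0.01358524,  0.03260945,  0.06595069,
       -0.05063381,  0.00453609]), 'effort': array([-2.47296430e-04, -4.91281414e+01, -4.04065428e-01, -3.12522125e+01,
       -6.39371434e-02,  4.40120883e-02,  1.86450811e-04]), 'tool_pos': array([0.25283237, 0.59822502, 0.22946607]), 'tool_rot': array([-1.79891737e+02,  7.42253666e-03,  1.57096141e+02]), 'force': array([-0.52894865, -0.0355202 ,  0.17984839]), 'wrist_torque': array([-0.01994753,  0.01280623,  0.03332833]), 'grasp_force': 0.0, 'grip_width': 0.08690945023667901}
{'K': [[379.764, 0.0, 264.986], [0.0, 379.764, 189.42], [0.0, 0.0, 1.0]], 'T': [[0.012, 0.988, -0.153, 0.379], [-1.0, 0.01, -0.013, 0.002], [-0.011, 0.153, 0.988, 1.002], [0.0, 0.0, 0.0, 1.0]]}
{'K': [[428.899, 0.0, 254.871], [0.0, 428.899, 195.351], [0.0, 0.0, 1.0]], 'T': [[0.827, 0.311, -0.468, 0.119], [-0.562, 0.438, -0.702, -0.56], [-0.013, 0.843, 0.537, 0.528], [0.0, 0.0, 0.0, 1.0]]}
{'K': [[321.538, 0.0, 255.6266], [0.0, 321.538, 190.253], [0.0, 0.0, 1.0]], 'hand_eye': [[0.0001, 0.9616, 0.2744, 0.0749], [1.0, -0.0004, 0.001, 0.0008], [0.001, 0.2744, -0.9616, -0.1542], [0.0, 0.0, 0.0, 1.0]]}
```

View pics/top0.png

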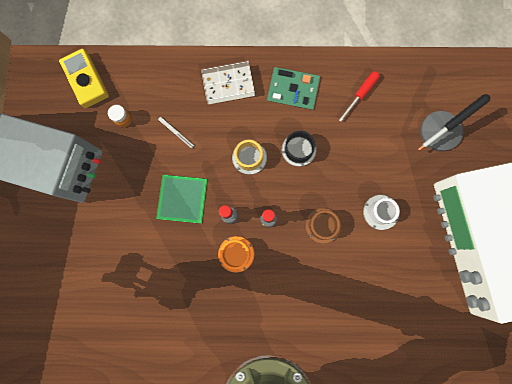

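View pics/side0.png

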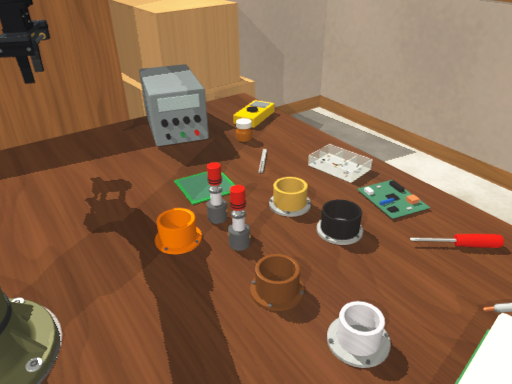

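The top view shows the brass housing at (249,155), the gauges at (227,212) and (268,216), and the mat at (182,199). The right-hand gauge at (268,216) is the one meant. The side view agrees: that gauge is at (238,215) and the brass housing at (290,193).

```bash
cat > m.py <<'E'
from h import *
def ray(name,uv,z):
    c=viewer.calibration(name);K=c['K'];T=np.array(c['T'])
    r=T[:3,:3]@np.array([(uv[0]-K[0][2])/K[0][0],-(uv[1]-K[1][2])/K[1][1],-1]);o=T[:3,3]
    return o+r*(z-o[2])/r[2]
E
python3 - <<'E'
from m import *
for n in('top','side'):
    im=cv2.imread(f'pics/{n}0.png');d=np.load(n+'d.npy');P=cloud(n,d)
    h=cv2.cvtColor(im,cv2.COLOR_BGR2HSV);H,S,V=cv2.split(h)
    for nm,m,z0,z1 in(('red',((H<6)|(H>174))&(S>150)&(V>100),.09,.14),('brass',(H>18)&(H<28)&(S>110)&(V>90),.046,.057),('green',(H>60)&(H<85)&(S>120),-.004,.012)):
        m=m&(d>0)&(P[...,2]>z0)&(P[...,2]<z1)
        k,l,st,ce=cv2.connectedComponentsWithStats(m.astype(np.uint8))
        for i in range(1,k):
            if st[i,4]>25:
                q=P[l==i];c,r=cv2.minEnclosingCircle(q[:,:2].astype(np.float32).reshape(-1,1,2))
                print(n,nm,st[i,4],ce[i].round(1),'mean',q.mean(0).round(4),'circ',np.round(c,4),round(r,4),'z',np.percentile(q[:,2],[5,50,98]).round(3))
print(ray('top',(268,214),.125))
E
```

```text
top red 126 [224.8 211.3] mean [0.4632 0.1052 0.1246] circ [0.464  0.1064] 0.0139 z [0.104 0.127 0.13 ]
top red 113 [267.8 215.2] mean [0.455  0.0054 0.1266] circ [0.4557 0.0061] 0.014 z [0.124 0.127 0.13 ]
top brass 196 [248.1 152.9] mean [0.6218 0.0584 0.05  ] circ [0.621  0.0592] 0.0368 z [0.047 0.05  0.053]
top brass 57 [233.9 244.3] mean [0.3883 0.0891 0.05  ] circ [0.3768 0.0899] 0.0336 z [0.047 0.05  0.053]
top green 498 [182.7 199. ] mean [0.5065 0.2324 0.0032] circ [0.508  0.2354] 0.0823 z [0.    0.003 0.007]
side red 245 [213.8 172. ] mean [0.4614 0.0983 0.1141] circ [0.464  0.1051] 0.0155 z [0.095 0.116 0.127]
side red 296 [237.1 195.6] mean [ 0.4524 -0.0025  0.1146] circ [0.4558 0.0031] 0.0146 z [0.095 0.116 0.127]
side brass 192 [290.1 185.8] mean [0.6208 0.0554 0.0478] circ [0.6209 0.0588] 0.0384 z [0.046 0.048 0.05 ]
side brass 51 [188.  214.4] mean [0.3912 0.0849 0.0485] circ [0.3799 0.0868] 0.031 z [0.047 0.049 0.05 ]
side green 196 [190.6 190.2] mean [0.4682 0.235  0.0013] circ [0.4924 0.2366] 0.0715 z [-0.     0.001  0.003]
side green 41 [226.9 179.3] mean [0.563  0.2276 0.0013] circ [0.5662 0.2308] 0.0319 z [-0.     0.001  0.003]
[0.45793704 0.00503605 0.125     ]
```

Gauge ≈ (0.456, 0.004), brass ≈ (0.621, 0.059) and mat ≈ (0.507, 0.235). The heights match the given sizes. Setting out towards the gauge, turning to yaw 180.

arm_command(
  series=[
    [[-33,-37,0],-0.08],
    [[-66,-74,0],-0.16],
    [[-99,-111,0],-0.24],
    [[-132,-148,0],-0.32],
    [[-165,-185,0],-0.4],
  ],
  grip=-1,
)

```text
time_s: 0.6
tool_pos: [0.3333, 0.3619, 0.2302]
tool_rot: [-180.0, -0.0, -179.8]
force: [0.3, -0.1, 0.3]
grip_width: 0.0874
grasp_force: 0.0
```

arm_command(
  series=[
    [[-16,-45,0],0],
    [[-32,-90,0],0],
    [[-48,-135,0],0],
    [[-64,-180,0],0],
    [[-80,-225,0],0],
  ],
)

```text
time_s: 1.1
tool_pos: [0.4131, 0.1371, 0.2304]
tool_rot: [180.0, 0.0, -180.0]
force: [1.7, -0.3, -0.0]
grip_width: 0.0872
grasp_force: 0.0
```

arm_command(
  series=[
    [[-16,-45,0],0],
    [[-30,-90,0],0],
    [[-43,-125,0],0],
    [[-43,-133,0],0],
    [[-43,-133,0],0],
  ],
)

```text
time_s: 1.6
tool_pos: [0.4558, 0.0049, 0.2303]
tool_rot: [180.0, -0.0, 179.8]
force: [-0.1, 1.0, 0.5]
grip_width: 0.087
grasp_force: 0.0
```

```bash
cat > w.py <<'E'
from m import *
from scipy.spatial.transform import Rotation as R
def wrist(name):
    o=env.get_obs();im,d=viewer.read_camera('wrist');save(name,im)
    T=np.eye(4);T[:3,:3]=R.from_euler('xyz',o['tool_rot'],degrees=True).as_matrix();T[:3,3]=o['tool_pos']
    return o,im,d,cloud('wrist',d,T@np.array(viewer.calibration('wrist')['hand_eye']))
def report(im,d,P,hue,sat,z0,z1):
    H,S,V=cv2.split(cv2.cvtColor(im,cv2.COLOR_BGR2HSV))
    m=(np.minimum((H.astype(int)-hue)%180,(hue-H.astype(int))%180)<7)&(S>sat)&(V>70)&(d>0)&(P[...,2]>z0)&(P[...,2]<z1)
    k,l,st,ce=cv2.connectedComponentsWithStats(m.astype(np.uint8))
    for i in range(1,k):
        if st[i,4]>80:
            q=P[l==i];c,r=cv2.minEnclosingCircle(q[:,:2].astype(np.float32).reshape(-1,1,2))
            print(st[i,4],ce[i].round(),'mean',q.mean(0).round(4),'circ',np.round(c,4),round(r,4),'zmed',np.median(q[:,2]).round(4))
E
python3 - <<'E'
from w import *
o,im,d,P=wrist('w1');print(o['tool_pos'],o['tool_rot'])
report(im,d,P,0,150,.12,.14)
E
```

```text
[0.45582778 0.00488809 0.23029969] [ 1.79982259e+02 -3.90944918e-02  1.79818299e+02]
848 [255. 192.] mean [0.4555 0.0049 0.1277] circ [0.4569 0.005 ] 0.0142 zmed 0.128
869 [374. 201.] mean [0.4641 0.1042 0.1273] circ [0.4648 0.1056] 0.0142 zmed 0.1277
```

View pics/w1.png

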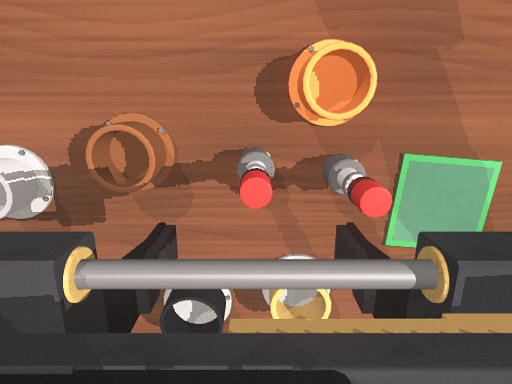

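The wrist view shows the wanted knob at (255,188), already under the TCP at (0.456, 0.005), with its twin at (372,197). Descending 133 mm and gripping.

arm_command(
  series=[
    [[0,0,30],0],
    [[0,0,65],0],
    [[0,0,100],0],
    [[0,0,125],0],
    [[0,0,133],0],
  ],
)

```text
time_s: 2.15
tool_pos: [0.4535, 0.0081, 0.0948]
tool_rot: [-180.0, -0.3, -179.8]
force: [-1.2, 0.1, 0.9]
grip_width: 0.0869
grasp_force: 0.0
```

arm_command(
  series=[
    [[0,0,0],0],
    [[0,0,0],0],
    [[0,0,0],0],
    [[0,0,0],0],
    [[0,0,0],0],
  ],
  grip=1,
  grip_force=40,
)

```text
time_s: 2.65
tool_pos: [0.4567, 0.0063, 0.0984]
tool_rot: [180.0, 0.1, -180.0]
force: [0.2, -0.2, 0.3]
grip_width: 0.0545
grasp_force: 0.0
```

arm_command(
  series=[
    [[0,0,0],0],
    [[0,0,0],0],
    [[0,0,0],0],
    [[0,0,0],0],
    [[0,0,-3],0],
  ],
)

```text
time_s: 3.15
tool_pos: [0.4554, 0.006, 0.1]
tool_rot: [-180.0, -0.1, -180.0]
force: [0.1, 0.1, -3.3]
grip_width: 0.027
grasp_force: 39.9
```

arm_command(
  series=[
    [[0,0,-20],0],
    [[0,0,-45],0],
    [[0,0,-65],0],
    [[0,0,-78],0],
    [[0,0,-82],0],
  ],
)

```text
time_s: 3.65
tool_pos: [0.4567, 0.0062, 0.1837]
tool_rot: [180.0, 0.1, -180.0]
force: [0.3, -0.1, -2.8]
grip_width: 0.0272
grasp_force: 39.9
```

arm_command(
  series=[
    [[-25,8,0],0],
    [[-65,21,0],0],
    [[-105,34,0],0],
    [[-145,48,0],0],
    [[-165,53,0],0],
  ],
)

```text
time_s: 4.15
tool_pos: [0.623, 0.0617, 0.1803]
tool_rot: [-180.0, -0.1, -179.8]
force: [-0.2, -0.0, -2.2]
grip_width: 0.027
grasp_force: 40.0
```

arm_command(
  series=[
    [[0,0,0],0],
    [[0,0,0],0],
    [[0,0,0],0],
    [[0,0,0],0],
    [[0,0,0],0],
  ],
)

```text
time_s: 4.65
tool_pos: [0.6205, 0.0589, 0.1829]
tool_rot: [180.0, 0.0, 180.0]
force: [0.1, -0.2, -2.6]
grip_width: 0.0275
grasp_force: 40.0
```

```bash
python3 - <<'E'
from w import *
o,im,d,P=wrist('w2');print(o['tool_pos'],o['tool_rot'],o['grip_width'],o['grasp_force'])
report(im,d,P,23,100,.045,.057)
report(im,d,P,0,150,.12,.3)
im,d=viewer.read_camera('side');P=cloud('side',d);save('s2',cv2.resize(im[60:260,180:400],None,fx=2.7,fy=2.7))
report(im,d,P,23,100,.045,.057)
report(im,d,P,0,150,.14,.3)
E
```

```text
[0.62053101 0.05893834 0.18288585] [1.79960903e+02 1.16575896e-02 1.79990178e+02] 0.027472595745439133 39.95113348122686
395 [227. 178.] mean [0.6158 0.0334 0.0503] circ [0.6203 0.0567] 0.0365 zmed 0.0507
152 [273. 170.] mean [0.6089 0.0751 0.0504] circ [0.6174 0.0638] 0.0306 zmed 0.0506
1493 [255. 244.] mean [0.6095 0.0593 0.2032] circ [0.6169 0.0591] 0.0133 zmed 0.2042
582 [256. 295.] mean [0.6293 0.0597 0.2135] circ [0.627  0.0596] 0.0116 zmed 0.2134
217 [289. 186.] mean [0.6193 0.0557 0.0476] circ [0.6225 0.057 ] 0.0383 zmed 0.0477
179 [175. 219.] mean [0.3641 0.0839 0.0483] circ [0.3655 0.0873] 0.0373 zmed 0.0484
166 [289. 122.] mean [0.6105 0.0547 0.1968] circ [0.6147 0.0589] 0.0172 zmed 0.1984
```

View pics/w2.png

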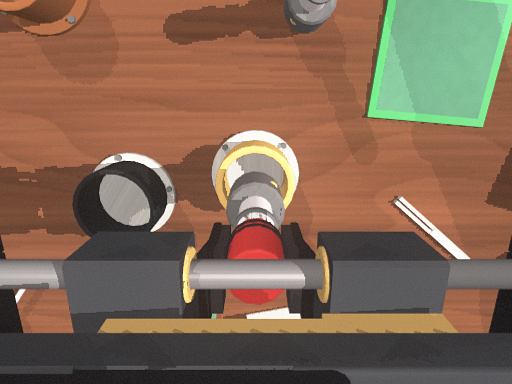

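View pics/s2.png

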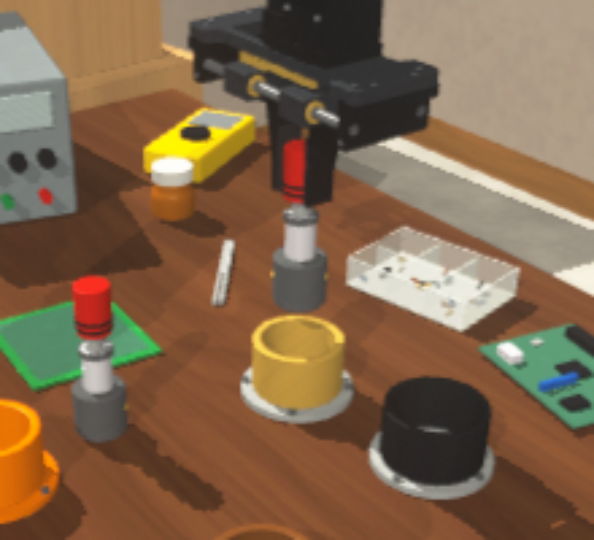

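The wrist and side views show the gauge hanging straight in the fingers over the brass housing, the housing at (255,178) in the wrist view. The TCP is within 2 mm of the bore centre and the radial play is 8 mm, so I descend.

arm_command(
  series=[
    [[0,0,20],0],
    [[0,0,40],0],
    [[0,0,55],0],
    [[0,0,66],0],
    [[0,0,72],0],
  ],
)

```text
time_s: 5.25
tool_pos: [0.6206, 0.0592, 0.1095]
tool_rot: [-180.0, -0.1, -180.0]
force: [-0.2, 0.6, -2.3]
grip_width: 0.0271
grasp_force: 40.0
```

arm_command(
  series=[
    [[0,0,0],0],
    [[0,0,2],0],
    [[0,0,4],0],
    [[0,0,6],0],
    [[0,0,6],0],
  ],
)

```text
time_s: 5.75
tool_pos: [0.621, 0.0592, 0.1045]
tool_rot: [180.0, -0.0, -180.0]
force: [0.7, 0.0, -2.0]
grip_width: 0.0272
grasp_force: 40.0
```

Nearly on the floor. Now pushing in small steps and watching the force.

arm_command(
  series=[
    [[0,0,1],0],
    [[0,0,2],0],
    [[0,0,3],0],
    [[0,0,4],0],
    [[0,0,4],0],
  ],
)

```text
time_s: 6.25
tool_pos: [0.622, 0.059, 0.1027]
tool_rot: [180.0, 0.1, 180.0]
force: [-1.2, -0.1, 8.0]
grip_width: 0.0275
grasp_force: 40.0
```

arm_command(
  series=[
    [[0,0,1],0],
    [[0,0,2],0],
    [[0,0,3],0],
    [[0,0,4],0],
    [[0,0,4],0],
  ],
)

```text
time_s: 6.75
tool_pos: [0.622, 0.059, 0.0986]
tool_rot: [180.0, 0.1, 180.0]
force: [-1.7, -0.6, 6.7]
grip_width: 0.0276
grasp_force: 40.0
```

arm_command(
  series=[
    [[0,0,1],0],
    [[0,0,2],0],
    [[0,0,3],0],
    [[0,0,4],0],
    [[0,0,4],0],
  ],
)

```text
time_s: 7.25
tool_pos: [0.622, 0.059, 0.0947]
tool_rot: [180.0, 0.1, 180.0]
force: [-1.6, -0.5, 7.0]
grip_width: 0.0271
grasp_force: 40.0
```

arm_command(
  series=[
    [[0,0,1],0],
    [[0,0,2],0],
    [[0,0,3],0],
    [[0,0,3],0],
    [[0,0,3],0],
  ],
)

```text
time_s: 7.75
tool_pos: [0.6227, 0.059, 0.0939]
tool_rot: [179.9, 0.2, 180.0]
force: [-5.4, -1.1, 17.2]
grip_width: 0.0275
grasp_force: 40.0
```

The handle is at its firm stop after 9.6 mm of travel, with the force risen to 17 N. Lifting straight out, gently.

arm_command(
  series=[
    [[0,0,-1],0],
    [[0,0,-2],0],
    [[0,0,-4],0],
    [[0,0,-7],0],
    [[0,0,-10],0],
  ],
)

```text
time_s: 8.25
tool_pos: [0.6213, 0.0587, 0.0992]
tool_rot: [-180.0, 0.0, -180.0]
force: [1.7, -1.3, -3.5]
grip_width: 0.0271
grasp_force: 40.0
```

arm_command(
  series=[
    [[0,0,-4],0],
    [[0,0,-9],0],
    [[0,0,-15],0],
    [[0,0,-22],0],
    [[0,0,-30],0],
  ],
)

```text
time_s: 8.75
tool_pos: [0.6203, 0.0598, 0.1301]
tool_rot: [179.9, -0.1, -180.0]
force: [-0.2, -0.7, -2.7]
grip_width: 0.0273
grasp_force: 40.0
```

arm_command(
  series=[
    [[0,0,-10],0],
    [[0,0,-22],0],
    [[0,0,-34],0],
    [[0,0,-44],0],
    [[0,0,-50],0],
  ],
)

```text
time_s: 9.25
tool_pos: [0.6216, 0.0593, 0.1812]
tool_rot: [180.0, 0.1, -180.0]
force: [-0.8, 0.1, -3.2]
grip_width: 0.0269
grasp_force: 40.0
```

```bash
python3 - <<'E'
from w import *
o=env.get_obs();print(o['tool_pos'],o['force'])
im,d=viewer.read_camera('side');P=cloud('side',d);save('s3',cv2.resize(im[60:230,210:370],None,fx=3.5,fy=3.5))
o,im,d,P=wrist('w3')
m=(P[...,2]>0)&(P[...,2]<.04)
E
```

```text
[0.62159302 0.0592853  0.18119101] [-0.83538672  0.1321313  -3.20194607]
```

View pics/s3.png

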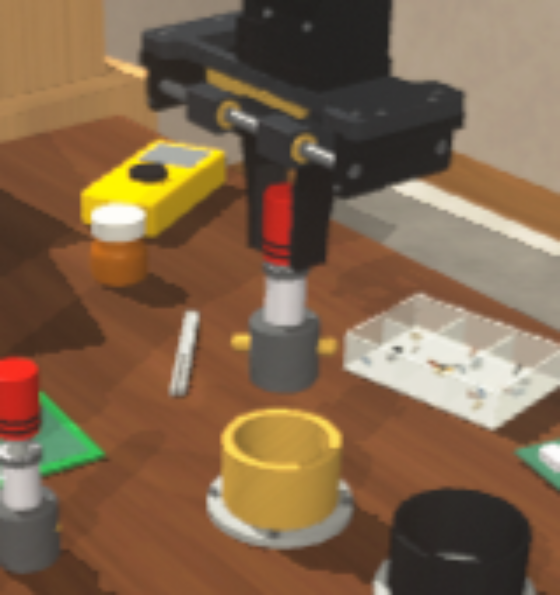

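The side view shows the plungers out at (235,342) and (335,345), a span of about 62 mm against the 42 mm head. The handle is down and the gauge is upright. Moving to the mat.

arm_command(
  series=[
    [[18,28,0],0],
    [[42,64,0],0],
    [[67,102,0],0],
    [[92,140,0],0],
    [[114,174,0],0],
  ],
)

```text
time_s: 9.85
tool_pos: [0.5051, 0.235, 0.179]
tool_rot: [180.0, -0.1, -179.9]
force: [-0.1, 0.7, -2.9]
grip_width: 0.0267
grasp_force: 39.9
```

arm_command(
  series=[
    [[0,0,0],0],
    [[0,0,15],0],
    [[0,0,35],0],
    [[0,0,50],0],
    [[0,0,60],0],
  ],
)

```text
time_s: 10.35
tool_pos: [0.5066, 0.2312, 0.1171]
tool_rot: [-179.9, -0.1, 179.9]
force: [-0.3, -0.8, -2.7]
grip_width: 0.0276
grasp_force: 40.0
```

```bash
python3 - <<'E'
from w import *
im,d=viewer.read_camera('top');P=cloud('top',d)
o,im,d,P=wrist('w4');print(o['tool_pos'],o['force'])
report(im,d,P,72,80,-.006,.014)
E
```

```text
[0.50592676 0.23119412 0.11600664] [-0.02343597 -0.35900199 -3.75620408]
7174 [278. 165.] mean [0.4851 0.25   0.0043] circ [0.5033 0.2419] 0.0759 zmed 0.0043
494 [204. 230.] mean [0.5431 0.1847 0.0043] circ [0.5468 0.1896] 0.0203 zmed 0.0043
```

View pics/w4.png

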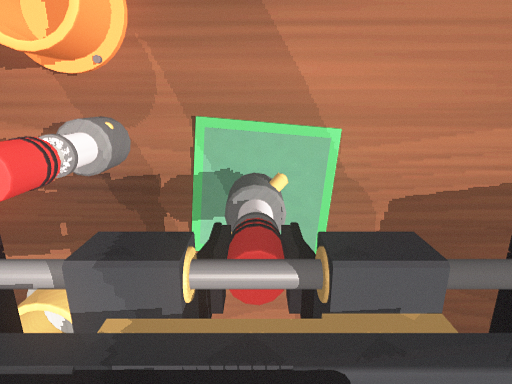

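The wrist view shows the gauge over the mat, whose edges run from (195,117) to (340,130). It is close to the mat's centre, so I lower it softly.

arm_command(
  series=[
    [[0,0,8],0],
    [[0,0,14],0],
    [[0,0,18],0],
    [[0,0,21],0],
    [[0,0,22],0],
  ],
)

```text
time_s: 10.95
tool_pos: [0.507, 0.2332, 0.0973]
tool_rot: [-180.0, -0.0, -180.0]
force: [0.0, -0.1, -1.8]
grip_width: 0.0273
grasp_force: 40.0
```

arm_command(
  series=[
    [[0,0,0],0],
    [[0,0,1],0],
    [[0,0,1],0],
    [[0,0,2],0],
    [[0,0,2],0],
  ],
)

```text
time_s: 11.45
tool_pos: [0.507, 0.2332, 0.0955]
tool_rot: [180.0, 0.0, -180.0]
force: [-0.3, -0.2, -2.9]
grip_width: 0.0275
grasp_force: 40.0
```

arm_command(
  series=[
    [[0,0,1],0],
    [[0,0,1],0],
    [[0,0,2],0],
    [[0,0,2],0],
    [[0,0,2],0],
  ],
)

```text
time_s: 11.95
tool_pos: [0.5071, 0.2331, 0.0936]
tool_rot: [180.0, 0.0, -180.0]
force: [0.6, 0.3, -1.9]
grip_width: 0.0274
grasp_force: 40.0
```

arm_command(
  series=[
    [[0,0,1],0],
    [[0,0,1],0],
    [[0,0,1],0],
    [[0,0,1],0],
    [[0,0,1],0],
  ],
)

```text
time_s: 12.45
tool_pos: [0.5071, 0.2332, 0.0926]
tool_rot: [180.0, 0.0, -180.0]
force: [0.6, -0.1, -3.0]
grip_width: 0.0272
grasp_force: 40.0
```

arm_command(
  series=[
    [[0,0,1],0],
    [[0,0,1],0],
    [[0,0,1],0],
    [[0,0,1],0],
    [[0,0,1],0],
  ],
)

```text
time_s: 12.95
tool_pos: [0.5073, 0.2332, 0.092]
tool_rot: [180.0, 0.0, -180.0]
force: [-0.3, -0.4, 1.9]
grip_width: 0.0272
grasp_force: 40.0
```

arm_command(
  series=[
    [[0,0,0.7],0],
    [[0,0,0.7],0],
    [[0,0,0.7],0],
    [[0,0,0.7],0],
    [[0,0,0.7],0],
  ],
)

```text
time_s: 13.45
tool_pos: [0.5075, 0.2332, 0.092]
tool_rot: [180.0, 0.0, -180.0]
force: [-1.7, -0.9, 6.7]
grip_width: 0.027
grasp_force: 40.0
```

The foot is on the mat. Releasing, then rising.

arm_command(
  series=[
    [[0,0,-0.8],0],
    [[0,0,-0.8],0],
    [[0,0,-0.8],0],
    [[0,0,-0.8],0],
    [[0,0,-0.8],0],
  ],
  grip_force=5,
)

```text
time_s: 13.95
tool_pos: [0.5073, 0.2331, 0.0918]
tool_rot: [180.0, 0.0, -180.0]
force: [0.0, -2.2, 3.4]
grip_width: 0.0275
grasp_force: 5.0
```

arm_command(
  series=[
    [[0,0,0],0],
    [[0,0,0],0],
    [[0,0,0],0],
    [[0,0,0],0],
    [[0,0,0],0],
  ],
  grip=-1,
)

```text
time_s: 14.45
tool_pos: [0.5069, 0.2332, 0.0915]
tool_rot: [180.0, -0.0, -180.0]
force: [0.2, -0.1, 0.4]
grip_width: 0.06
grasp_force: 0.0
```

arm_command(
  series=[
    [[0,0,0],0],
    [[0,0,0],0],
    [[0,0,0],0],
    [[0,0,0],0],
    [[0,0,0],0],
  ],
)

```text
time_s: 14.95
tool_pos: [0.5071, 0.2331, 0.0917]
tool_rot: [180.0, 0.0, -180.0]
force: [-0.9, -0.1, -0.1]
grip_width: 0.0865
grasp_force: 0.0
```

arm_command(
  series=[
    [[0,0,-10],0],
    [[0,0,-35],0],
    [[0,0,-65],0],
    [[0,0,-95],0],
    [[0,0,-120],0],
  ],
)

```text
time_s: 15.45
tool_pos: [0.5075, 0.2332, 0.2144]
tool_rot: [179.9, 0.1, 180.0]
force: [0.1, 0.8, -0.6]
grip_width: 0.087
grasp_force: 0.0
```

arm_command(
  series=[
    [[0,0,0],0],
    [[0,0,0],0],
    [[0,0,0],0],
    [[0,0,0],0],
    [[0,0,0],0],
  ],
)

```text
time_s: 15.95
tool_pos: [0.5066, 0.2329, 0.2107]
tool_rot: [-179.9, -0.1, -180.0]
force: [0.7, 0.3, -1.6]
grip_width: 0.0869
grasp_force: 0.0
```

```bash
python3 - <<'E'
from w import *
im,d=viewer.read_camera('side');save('s5',cv2.resize(im[110:260,140:300],None,fx=3.5,fy=3.5))
P=cloud('side',d);report(im,d,P,0,150,.06,.14)
o,im,d,P=wrist('w5');print(o['tool_pos'],o['force'])
report(im,d,P,0,150,.1,.14)
H=cv2.cvtColor(im,cv2.COLOR_BGR2HSV)[...,0]
m=(H>50)&(H<95)&(P[...,2]>0)&(P[...,2]<.012)&(d>0);print(cv2.minAreaRect(P[m][:,:2].astype(np.float32)))
E
```

```text
225 [202. 147.] mean [0.5033 0.225  0.1056] circ [0.5059 0.2299] 0.0154 zmed 0.1064
283 [214. 173.] mean [0.461  0.0979 0.1111] circ [0.4637 0.1047] 0.0152 zmed 0.1128
[0.50667417 0.23297301 0.21086635] [-0.20765208 -0.16055719  0.13495   ]
1592 [ 91. 143.] mean [0.464  0.1099 0.1237] circ [0.4651 0.1067] 0.0144 zmed 0.1277
1044 [255. 194.] mean [0.5049 0.233  0.1204] circ [0.5069 0.2332] 0.0138 zmed 0.1223
((0.5175307989120483, 0.3350681960582733), (0.31788814067840576, 0.11960358917713165), 85.03460693359375)
```

View pics/s5.png

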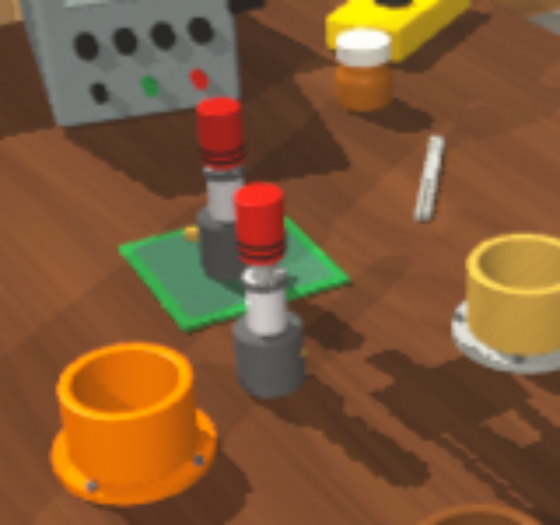

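View pics/w5.png

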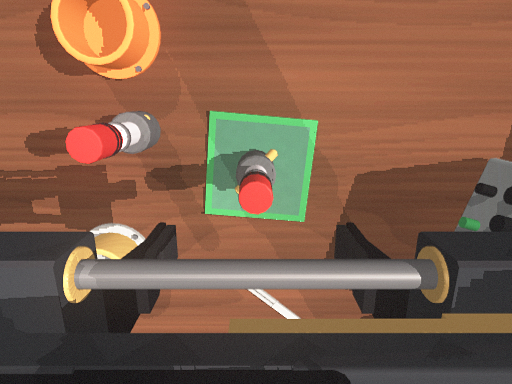

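Both views show the gauge upright near the middle of the mat, its knob at (255,194) in the wrist view. The knob top is 118.5 mm above the mat, which is the handle-down height, and the plungers are still out. Handing in.

```bash
python3 -c "
from cell import env
print(env.sign_off())"
```

```text
the job is handed in; nothing more can be done
None
```

The job is handed in: the gauge was pushed to its firm stop in the brass bore, lifted out with the plungers still locked (about 62 mm apart by camera), and left standing upright near the middle of the green mat, with the arm clear at about 16 s; no verdict was returned.

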